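# Clamp the radio board and read its heat sink with the infrared thermometer

## Task

First lock the radio board in its holder by laying the orange cam lever down flat. Then pick up the yellow infrared thermometer (it is already reading), hold it about 10 cm square in front of the black heat sink with its lens aimed at the middle of the sink, and keep it steady there for two seconds. Stand it back upright on the blue mat with the board still locked; do not touch the powered board with the thermometer or the robot, and leave the other things on the mat where they are.

Things in the scene. Friction and masses are not known exactly. Their poses are not given: they have to be found in the camera images.
- mat: blue bench mat, 580 x 940 mm (x, y), fixed flat on the bench; its top face is 3 mm above the bench. Origin at the centre of its underside, axes as the world's.
- holder: circuit-board holder, fixed on the mat at a varying place and yaw: steel base 210 x 130 x 14 mm, rail along its x axis, grey fixed jaw at x = -55 mm, red sliding jaw near x = +55 mm (tops 207 mm), aluminium clevis with the cam lever at x = 93 to 119 mm (top 180 mm). The board stands between the jaws facing -y, the open side (base to y = -60 mm). Origin: underside, below the board's middle; z up.
- board: green radio amplifier board, 110 x 74 x 2.4 mm, upright between the jaws, leaning back (top to holder +y) by 0.26 rad. Origin at its centre, 165 mm above the holder's underside; x along the rail, z up along the board, component side faces -y. Unlocked it sits loose, 2 to 3 mm towards +x; laying the lever flat pushes it home to holder x = 0, against the fixed jaw.
- heat_sink (a point): aiming point: the middle of the front (fin tips) of the black finned heat sink on the board, 44 x 44 mm, standing 20 mm proud of the board. About 175 mm above the bench. Axes as the board's: the sink faces along -y of this frame.
- cam_lever (a joint): angle of the orange cam lever (rad): 0 = raised, 60 degrees above level; grows as it is laid down outwards, away from the board; 1.05 = flat, locked, end stop. Starts at 0 to 0.25, stays where left, needs 0.12 N m (3 N at 40 mm from the pivot). Pressing straight down with closed fingers 25 to 40 mm out from the pivot lays it flat; the fingers slide along it.
- lever_pivot (a point): pivot of the cam lever, at holder (106, 0, 168) mm, fixed to the holder; axes as the holder's. The lever turns in the vertical plane along the holder's x axis and, when locked, points along holder +x, level with the pivot, its upper face 4.5 mm above the pivot's height.
- lever_tip (a point): outer end of the orange lever, on its centre line, 85 mm from the pivot. The paddle is 22 mm wide and 9 mm thick. Its axes are not those of the lever's length; use the position only.
- thermometer: yellow pistol-grip infrared thermometer, 0.25 to 0.41 kg, standing on its flat black foot (80 x 56 x 18 mm). Barrel 118 mm long (x -57 to 61), 38 mm wide (y), z = 112 to 158 mm, flat upright sides: grip from above at x = 0, z = 137 mm. Handle 36 x 30 mm below. Origin: centre of the foot's underside, 3 mm above the bench as it stands; z up, lens looks along +x. Centre of mass x = 2, z = 71 mm.
- lens (a point): front of the thermometer's lens, at (78, 0, 135) mm of the thermometer; axes as the thermometer's: the beam leaves along +x of this frame, parallel to the barrel.
- radio: bystander: black hand-held radio lying on its back, 115 x 58 x 34 mm with a 100 mm antenna along its +x. Origin: centre of its underside.
- solder_reel: bystander: standing reel of solder, 54 mm across, 38 mm high. Origin: centre of its underside.
- tip_tin: bystander: small open steel tin, 60 mm across, 35 mm high. Origin: centre of its underside.
- screwdriver: bystander: screwdriver with a red handle, lying on the mat. Origin: under its middle.

How it is judged:
By the outcome, as a careful person would: the job done as asked, in the order asked, and still so for the second after the job is handed in, with the robot touching nothing.
It also fails if it takes over 58 s, if anything falls off the work surface, if the arm or the gripper's body presses on something with over 40 N, if the wrist force passes 120 N, or if a joint passes its speed limit or range.

## Robot

A 6-joint arm with a two-finger parallel gripper is mounted at the origin on the work surface. World frame = base frame: x ahead of the robot, y to its left, z up, the work surface at z = 0. Lengths are in m, angles in rad, forces in N, time in s.
With the tool pointing down it reaches from about 0.3 to 0.775 m from the base axis. Payload 14.6 kg.
Tool frame: the origin (TCP) lies at the centre of the arm's flange, where the gripper is bolted on; the fingertips stand 199 mm ahead of it and the grasp point (between the pads) lies 180 mm ahead of it; z points along the fingers, y is the line along which they close (so a half turn about z gives the same grasp; the last joint's range is limited). The gripper opens to 94 mm and grips with 3 to 60 N. Pads are 16 mm wide; open, the fingers measure 119 mm over their backs; the gripper's body (75 mm by 177 mm) begins 78 mm behind the grasp point.
Start: joints at [1.174, 0.3, 1.521, -0, 1.321, -0.067], TCP at [0.178, 0.52, 0.405] pointing down, gripper open.
Joint ranges: [-3.03, 3.03], [-0.79, 2.21], [0.23, 2.52], [-1.04, 4.18], [0, 3.07], [-2.55, 2.55]. Speed limits (rad/s): [2.22, 2.22, 2.57, 3.14, 3.14, 3.14].

## Interface

Orientations are given as [roll, pitch, yaw] about the fixed x, y, z axes, in that order (R = Rz(yaw) Ry(pitch) Rx(roll)).
In Python, from station import ctrl gives the robot as it stands. The module is installed in compiled form; this text tells all that it offers.
- The arm moves only by the tool servo_tool, never from a script. Its argument "motion" is a list of rows, each a list of 5 numbers: the closure, from 0 (fully open) to 1 (shut), then the shift along the world's x, y, z in cm, then the turn about the world's z in degrees. A call has 1 to 20 rows; each row is the pose to reach, as a shift and turn from the pose commanded when the call began; what a row does not reach only later rows make up. A row lasts 1/8 s, in which the tool goes at most 62.5 mm and 10.7 degrees, less where a joint would pass 70% of its speed; a pose out of reach is approached as far as the arm can. A call with a gripper value outside its range is refused whole. The fingers move at their own pace and stop on an object; "squeeze" is the grip in N (left out, the last holds). Time passes only in rows, so rows that repeat a pose let the fingers close. It gives the time, the measured TCP pose, the force, the opening and the grip force at its end, in the units of the state.
- ctrl.get_obs(): the state, without advancing time (a new reading comes with each control period).
- ctrl.camera(name): name is "scene" or "top" or "wrist"; returns a dict with "image" (480x640x3 uint8, red, green, blue), "fx", "fy", "cx", "cy" (pixels), "camera_from_world" (4x4, takes a point from world to camera coordinates); the wrist camera has in their place "hand_eye" (4x4, takes a point from camera to tool coordinates, whose origin is the TCP and whose axes are the flange's). Camera axes: x right, y up, looking along -z (the intrinsics and any distortion apply to the point x, -y, -z); pixel columns grow to the right and rows downward; lengths in m; the calibration is good to about 2 mm. A picture is of the moment at which its call begins: read the wrist's pose just before it. There is no depth.
- ctrl.hand_in(): hands the job in; it is judged then, once.
The state is a dict: "time_s": time; "qpos": joint angles; "joint_vel": joint speeds; "tau": joint torques, N m; "ee_pos": TCP position; "eef_rot": TCP orientation; "force": force on the tool from outside, world axes, zero at the start; "moment": the same for the moment, N m; "grip_width": finger opening in m; "grip_force": force on a finger pad.
Only numpy, scipy, OpenCV 4.12 (cv2) and the standard library are available. Lean on these libraries where they do the work, as an engineer would, in place of code of your own. Each camera call takes 0.05 s, during which the arm holds its last target. There are 200 camera calls.

## Working session

There is one attempt and no reset: what is moved stays moved. The work goes in short steps, Python scripts to look and compute and a tool call to move; the robot and the scene stay as the last step left them, time stands still between calls to the robot, and variables do not carry over. Pictures are saved under pics/ and viewed, at most 10 in all, crops included, and the job is handed in when it is done.

Besides the shell and the picture viewer there is one more tool, called after "Request:" as a command line: name --pt "numbers of a row" for each row, then --argument value for the rest. servo_tool: Moves the arm, as the interface text tells. Its arguments: {"type":"object","properties":{"motion":{"type":"array","items":{"type":"array","items":{"type":"number"}}},"squeeze":{"type":"number"}},"required":["motion"]}

```bash
mkdir -p pics; cat > h.py <<'E'
import numpy as np, cv2
from station import ctrl
def shot(n,save=None):
    o=ctrl.get_obs(); c=ctrl.camera(n); 
    if save: cv2.imwrite('pics/'+save,c['image'][:,:,::-1])
    return o,c
def c2w(c,o=None):
    if 'camera_from_world' in c: return np.linalg.inv(np.array(c['camera_from_world']))
    from scipy.spatial.transform import Rotation as R
    T=np.eye(4);T[:3,:3]=R.from_euler('xyz',o['eef_rot']).as_matrix();T[:3,3]=o['ee_pos'];return T@np.array(c['hand_eye'])
def ray(c,uv,o=None):
    T=c2w(c,o);d=np.array([(uv[0]-c['cx'])/c['fx'],-(uv[1]-c['cy'])/c['fy'],-1]);return T[:3,3],T[:3,:3]@d
def plane(c,uv,z,o=None):
    p,d=ray(c,uv,o);return p+d*(z-p[2])/d[2]
def tri(rs):
    A=np.zeros((3,3));b=np.zeros(3)
    for p,d in rs:
        d=d/np.linalg.norm(d);M=np.eye(3)-np.outer(d,d);A+=M;b+=M@p
    x=np.linalg.solve(A,b);return x,[np.linalg.norm(np.cross(x-p,d/np.linalg.norm(d))) for p,d in rs]
E
python3 - <<'E'
from h import *
for n in('scene','top'):
    o,c=shot(n,n+'0.png');print(n,{k:v for k,v in c.items() if k!='image'},c2w(c)[:3,3])
print(o)
E
```

```text
scene {'fx': 520.9878743078921, 'fy': 520.9878743078921, 'cx': 323.407364273223, 'cy': 241.42970975784326, 'camera_from_world': array([[-0.84162883,  0.53999121, -0.00839077,  0.49972468],
       [-0.33540449, -0.51045707,  0.79179379,  0.06229025],
       [ 0.42327856,  0.66921078,  0.61073086, -1.52592857],
       [ 0.        ,  0.        ,  0.        ,  1.        ]])} [1.08736797 0.78311742 0.88680371]
top {'fx': 591.5235204399545, 'fy': 591.5235204399545, 'cx': 311.6503203192835, 'cy': 243.6654305908701, 'camera_from_world': array([[ 0.00809232, -0.99989559,  0.01197153, -0.02664336],
       [ 0.98399748,  0.01009357,  0.17789626, -0.60872577],
       [-0.17799853,  0.01034036,  0.98397642, -1.36371635],
       [ 0.        ,  0.        ,  0.        ,  1.        ]])} [ 0.35646073 -0.00639504  1.45047374]
{'time_s': 0.05, 'qpos': array([ 1.17442986e+00,  3.00459061e-01,  1.52155507e+00,  1.35432999e-05,
        1.32066479e+00, -6.65971067e-02]), 'joint_vel': array([-1.04584253e-03, -2.35029569e-03,  5.43732893e-04,  6.22351191e-05,
        2.64798080e-03, -6.86035333e-05]), 'tau': array([ 9.90234439e-04, -5.33219683e+01, -3.53698003e+01,  7.10001541e-02,
        2.36793881e-02, -5.08951507e-05]), 'ee_pos': array([0.17809376, 0.52033969, 0.40410381]), 'eef_rot': array([-3.14050967e+00, -8.53779461e-05,  2.81181989e+00]), 'force': array([ 0.39464923,  0.54281746, -0.40949325]), 'moment': array([-0.03036924,  0.0149414 , -0.0021055 ]), 'grip_force': 0.0, 'grip_width': 0.09388240712666203}
```

View pics/scene0.png

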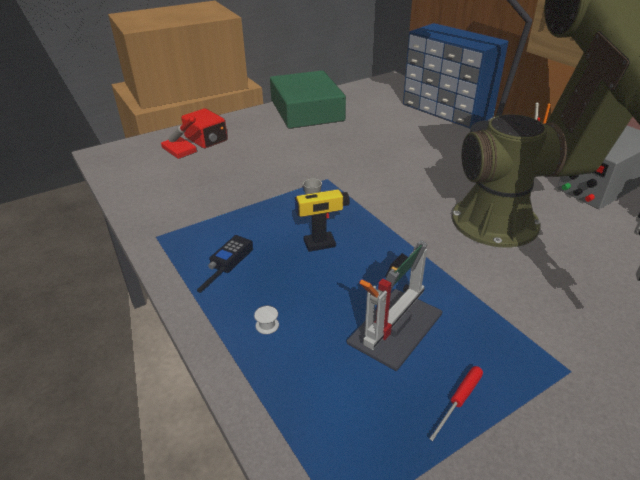

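View pics/top0.png

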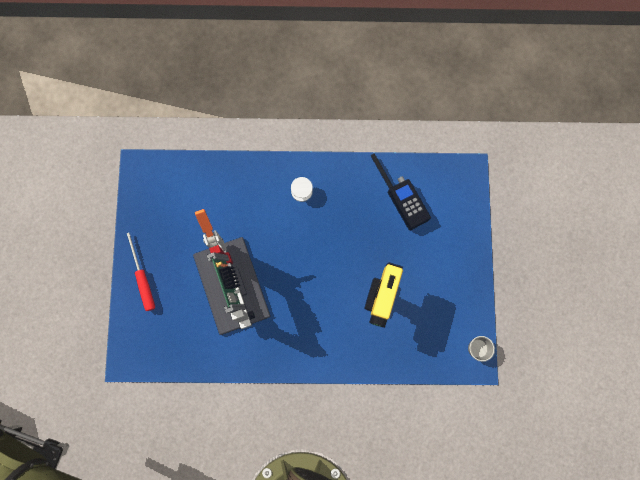

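The top view shows the holder at about (232,285), with the lever tip at (203,212) pointing up-image (+x). The thermometer barrel is at (386,293), its dark lens end at (378,320) facing the robot. The board faces right (-y).

```bash
python3 - <<'E'
from h import *
T=cv2.imread('pics/top0.png');S=cv2.imread('pics/scene0.png')
ct=ctrl.camera('top');cs=ctrl.camera('scene')
P=[plane(ct,u,.017)[:2] for u in [(245,237),(270,317),(220,333),(195,255)]]
P=np.array(P);print('base',P.round(3),np.linalg.norm(P-np.roll(P,-1,0),axis=1).round(3))
for a,b in((1,0),(2,3)):
    d=P[a if 0 else b]-P[a];print('yaw',np.degrees(np.arctan2(d[1],d[0])))
def blobs(I,h0,h1,s=150,v=90,m=25):
    H=cv2.cvtColor(I,cv2.COLOR_BGR2HSV);M=cv2.inRange(H,(h0,s,v),(h1,255,255))
    n,l,st,ce=cv2.connectedComponentsWithStats(M)
    return [(st[i].tolist(),ce[i].round(1),cv2.minAreaRect(np.argwhere(l==i)[:,::-1].astype(np.float32))) for i in range(1,n) if st[i][4]>m]
for n,I in(('T',T),('S',S)):
    print(n,'orange',blobs(I,6,14));print(n,'yellow',blobs(I,22,34,s=170,v=120,m=60))
b=blobs(T,22,34,s=170,v=120,m=60)[0]
for q in cv2.boxPoints(b[2]): print(q,plane(ct,q,.161).round(3))
E
```

```text
base [[0.631 0.143]
 [0.435 0.077]
 [0.396 0.196]
 [0.585 0.264]] [0.206 0.125 0.2   0.129]
yaw 18.558753304573656
yaw 19.804790837334437
T orange [([195, 209, 18, 28, 238], array([204.2, 222.4]), ((204.36598205566406, 222.94847106933594), (27.617416381835938, 9.848857879638672), 66.03751373291016))]
T yellow []
S orange [([543, 62, 31, 62, 455], array([556.2,  84.6]), ((558.1616821289062, 93.46438598632812), (24.600927352905273, 61.921051025390625), 6.009005546569824)), ([360, 280, 18, 17, 104], array([368.8, 286.9]), ((369.3293151855469, 286.96343994140625), (22.02050018310547, 5.778429985046387), 38.65980911254883))]
S yellow [([297, 190, 46, 26, 711], array([320.5, 202.1]), ((320.35540771484375, 202.41757202148438), (20.37911033630371, 44.76125717163086), 81.02737426757812))]Traceback (most recent call last):
  File "<stdin>", line 14, in <module>
IndexError: list index out of range
```

Request:
servo_tool --pt "1 5 -4 4 9" --pt "1 10 -8 8 18" --pt "1 15 -12 8 27" --pt "1 20 -16 8 37" --pt "1 25 -20 8 37" --pt "1 30 -24 8 37" --pt "1 35 -28 8 37" --pt "1 38 -31 8 37" --pt "1 38 -31 8 37" --pt "1 38 -31 8 37"

```text
time_s: 1.45
ee_pos: [0.5583, 0.2101, 0.4842]
eef_rot: [3.141, -0.001, -2.827]
force: [-0.5, 0.9, -0.1]
grip_width: 0.0006
grip_force: 0.0
```

```bash
python3 - <<'E'
from h import *
o,c=shot('wrist','w1.png');print(o['ee_pos'],o['eef_rot'],o['time_s'],c['fx'],c['cx'],c['cy'],np.round(c['hand_eye'],3),[k for k in c])
np.savez('w1',T=c2w(c,o))
E
```

```text
[0.55834206 0.21011567 0.48418345] [ 3.14140313e+00 -8.10040829e-04 -2.82679848e+00] 1.45 355.4030620131224 314.84758407320004 255.168255187219 [[-0.     0.96   0.28   0.081]
 [ 1.     0.     0.     0.   ]
 [ 0.     0.28  -0.96   0.021]
 [ 0.     0.     0.     1.   ]] ['image', 'fx', 'fy', 'cx', 'cy', 'hand_eye']
```

View pics/w1.png

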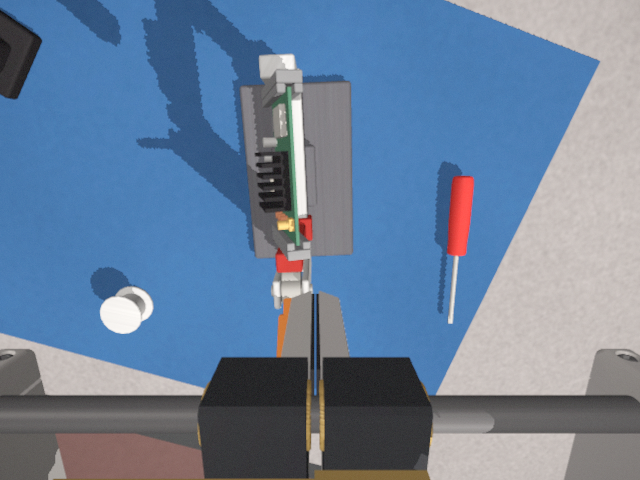

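The wrist view shows the base corners at (241,87), (350,82), (352,254) and (257,257). The grey jaw top is at (287,77), the clevis ears at (274..311, 277..300), and the lever is partly hidden behind the fingers at (283,325).

```bash
python3 - <<'E'
from h import *
o,c=shot('wrist');ct=ctrl.camera('top');cs=ctrl.camera('scene')
P=np.array([plane(c,u,.017,o)[:2] for u in [(257,257),(241,87),(350,82),(352,254)]])
print('base',P.round(4),np.linalg.norm(P-np.roll(P,-1,0),axis=1).round(3))
for a,b in((1,0),(2,3)):
    d=P[b]-P[a];print('yaw',np.degrees(np.arctan2(d[1],d[0])))
print('clevis',[plane(c,u,.183,o).round(4) for u in[(293,288),(275,285),(311,285)]],'fixjaw',plane(c,(287,77),.21,o).round(4),'redjaw/far',plane(c,(299,253),.21,o).round(4))
print('tip',tri([ray(ct,(202,211)),ray(cs,(361,282))]))
im=cv2.resize(c['image'][40:320,220:340,::-1],None,fx=2.1,fy=2.1,interpolation=2)
I=cv2.imread('pics/top0.png')[195:345,170:290];J=cv2.imread('pics/scene0.png')[230:370,340:460]
f=lambda a:cv2.resize(a,(int(a.shape[1]*588/a.shape[0])*1,588))
K=np.hstack([im,cv2.resize(I,(270,588*0+338)) if 0 else cv2.copyMakeBorder(cv2.resize(I,(270,338)),0,250,0,0,0),cv2.copyMakeBorder(cv2.resize(J,(270,315)),0,273,0,0,0)]);print(K.shape);cv2.imwrite('pics/k.png',K)
E
```

```text
base [[0.6301 0.155 ]
 [0.439  0.083 ]
 [0.3951 0.2004]
 [0.5876 0.272 ]] [0.204 0.125 0.205 0.124]
yaw 20.660421639142406
yaw 20.419148967409743
clevis [array([0.5914, 0.2027, 0.183 ]), array([0.5935, 0.1874, 0.183 ]), array([0.5841, 0.2163, 0.183 ])] fixjaw [0.4419 0.1542 0.21  ] redjaw/far [0.5527 0.1971 0.21  ]
tip (array([0.64397576, 0.2118648 , 0.23546955]), [np.float64(0.00033754387314736186), np.float64(0.00033754387314738696)])
(588, 792, 3)
```

View pics/k.png

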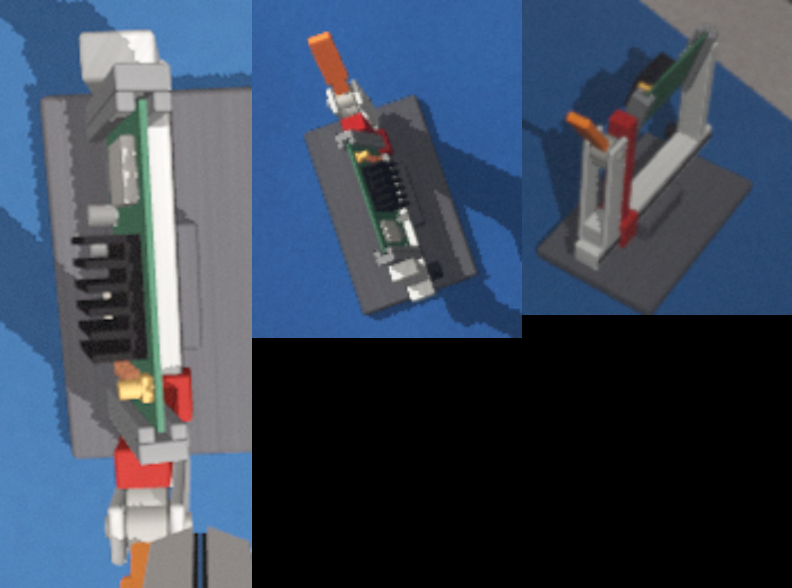

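Request:
servo_tool --pt "1 3 0 0 2.5" --pt "1 6.4 0 0 2.5" --pt "1 6.4 0 0 2.5" --pt "1 6.4 0 -4 2.5" --pt "1 6.4 0 -6 2.5" --pt "1 6.4 0 -7 2.5" --pt "1 6.4 0 -8 2.5" --pt "1 6.4 0 -9 2.5" --pt "1 6.4 0 -10 2.5" --pt "1 6.4 0 -10.6 2.5" --pt "1 6.4 0 -10.8 2.5"

```text
time_s: 3.02
ee_pos: [0.6222, 0.2104, 0.3764]
eef_rot: [3.142, 0.0, -2.782]
force: [2.6, 1.0, 3.2]
grip_width: 0.0005
grip_force: 1.9
```

```bash
python3 - <<'E'
from h import *
o,c=shot('top','t2.png');o2,cs=shot('scene','s2.png');ow,cw=shot('wrist','w2.png');print(o['ee_pos'],o['eef_rot'],o['force'])
J=cs['image'][200:380,320:520,::-1];W=cw['image'][:,200:400,::-1]
K=np.hstack([cv2.resize(J,(540,486)),cv2.copyMakeBorder(W,0,6,0,0,0)]);cv2.imwrite('pics/k2.png',K)
E
```

```text
[0.62220503 0.21037012 0.37641725] [ 3.14155739e+00  3.23858743e-04 -2.78202755e+00] [2.58602664 0.99394547 3.18850151]
```

View pics/k2.png

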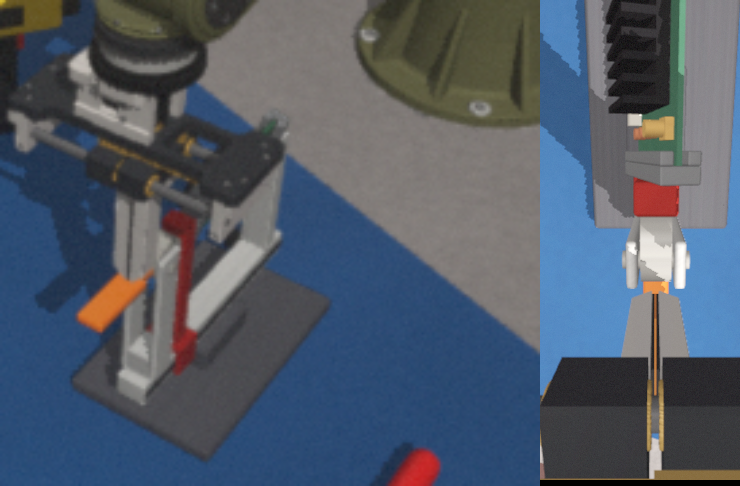

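The fingers are centred on the clevis and the orange lever is nearly flat. I'll press it to the stop.

Request:
servo_tool --pt "1 0 0 -0.2 0" --pt "1 0 0 -0.3 0" --pt "1 0 0 -0.3 0"

```text
time_s: 3.55
ee_pos: [0.622, 0.2103, 0.3749]
eef_rot: [-3.141, 0.001, -2.782]
force: [-2.5, 0.0, 10.8]
grip_width: 0.0003
grip_force: 5.4
```

Request:
servo_tool --pt "1 0 0 -0.2 0" --pt "1 0 0 -0.3 0" --pt "1 0 0 -0.3 0"

```text
time_s: 3.92
ee_pos: [0.6217, 0.2103, 0.3746]
eef_rot: [-3.141, 0.003, -2.782]
force: [-10.6, -3.3, 29.6]
grip_width: 0.0004
grip_force: 14.6
```

Request:
servo_tool --pt "1 0 0 3 0" --pt "1 0 0 8 0" --pt "0.5 0 0 13 0" --pt "0 -5 -3 14 0" --pt "0 -5 -3 14 0"

```text
time_s: 4.55
ee_pos: [0.57, 0.1792, 0.5113]
eef_rot: [-3.142, -0.001, -2.783]
force: [-0.6, 0.3, 0.4]
grip_width: 0.0269
grip_force: 0.0
```

```bash
python3 - <<'E'
from h import *
o,c=shot('wrist','w3.png');ct=ctrl.camera('top')
print(o['ee_pos'],o['eef_rot'])
I=cv2.imread('pics/top0.png')[245:340,350:420];H=cv2.cvtColor(I,cv2.COLOR_BGR2HSV)
M=cv2.inRange(H,(18,100,100),(36,255,255));r=cv2.minAreaRect((np.argwhere(M)[:,::-1]+[350,245]).astype(np.float32));print(r)
for q in cv2.boxPoints(r): print(q,plane(ct,q,.161).round(3))
print('lens end px',plane(ct,(378,321),.14))
cv2.imwrite('pics/k3.png',np.hstack([cv2.resize(I,(354,480)),c['image'][:,180:500,::-1]]))
E
```

```text
[0.56998792 0.17920821 0.51127427] [-3.14151217e+00 -8.06140104e-04 -2.78267173e+00]
((386.5642395019531, 291.1192932128906), (18.9649600982666, 53.54249572753906), 16.699243545532227)
[369.789   314.03674] [ 0.436 -0.147  0.161]
[385.17432 262.75232] [ 0.549 -0.182  0.161]
[403.33948 268.20184] [ 0.537 -0.222  0.161]
[387.95416 319.48627] [ 0.424 -0.187  0.161]
lens end px [ 0.42193991 -0.16770195  0.14      ]
```

View pics/k3.png

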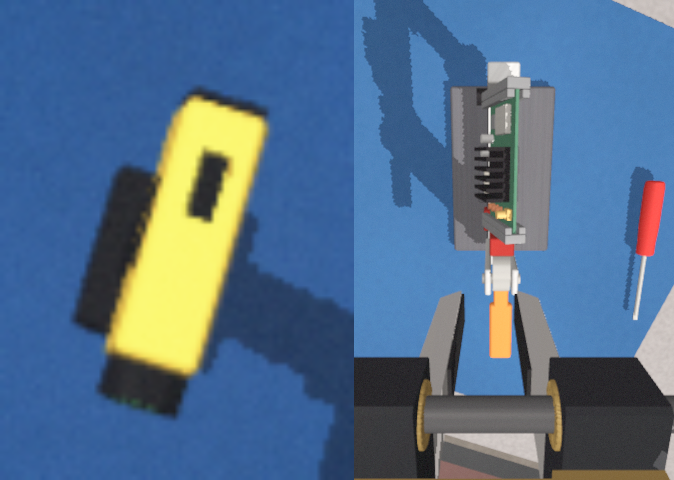

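```bash
python3 - <<'E'
from h import *
o,c=shot('wrist')
th=np.radians(20.5);ex=np.array([np.cos(th),np.sin(th)]);ey=np.array([-ex[1],ex[0]])
L=np.array([.622,.2104]) # on holder y=0
def rep(n,u,z,o=o):
    p=plane(c,u,z,o);d=p[:2]-L;print(n,p.round(4),'x_rel',round(d@ex,4),'y',round(d@ey,4))
f=lambda x:x-354+180
o1=dict(o,ee_pos=[.55834,.21012,.48418],eef_rot=[3.1414,-.00081,-2.8268])
for z in(.196,.15):
    rep('sink top fin',(f(480),147),z);rep('sink bot fin',(f(480),201),z)
    rep('w1 top fin',(256,154),z,o1);rep('w1 bot',(260,209),z,o1)
rep('clevis',(f(501),277),.183);rep('lever tip',(f(500),357),.1755)
rep('base',(f(451),88),.017);rep('base',(f(554),87),.017);rep('base',(f(455),250),.017);rep('base',(f(548),250),.017)
rep('jaw',(f(515),82),.21);rep('red jaw',(f(515),237),.21)
E
```

```text
sink top fin [0.4953 0.144  0.196 ] x_rel -0.1419 y -0.0178
sink bot fin [0.5353 0.1587 0.196 ] x_rel -0.0993 y -0.0181
w1 top fin [0.4957 0.1451 0.196 ] x_rel -0.1411 y -0.017
w1 bot [0.5333 0.1585 0.196 ] x_rel -0.1012 y -0.0175
sink top fin [0.4952 0.1428 0.15  ] x_rel -0.1424 y -0.0189
sink bot fin [0.5415 0.1598 0.15  ] x_rel -0.0932 y -0.0192
w1 top fin [0.4983 0.1382 0.15  ] x_rel -0.1412 y -0.0243
w1 bot [0.5423 0.154  0.15  ] x_rel -0.0944 y -0.0249
clevis [0.5955 0.2009 0.183 ] x_rel -0.0282 y 0.0004
lever tip [0.6778 0.232  0.1755] x_rel 0.0599 y 0.0006
base [0.4428 0.0825 0.017 ] x_rel -0.2127 y -0.0571
base [0.3977 0.1995 0.017 ] x_rel -0.2139 y 0.0684
base [0.6347 0.1539 0.017 ] x_rel -0.0079 y -0.0574
base [0.5896 0.274  0.017 ] x_rel -0.008 y 0.071
jaw [0.4446 0.1525 0.21  ] x_rel -0.1864 y 0.0079
red jaw [0.5507 0.1948 0.21  ] x_rel -0.0722 y 0.0104
```

Request:
servo_tool --pt "0 -1 -6 0 -10" --pt "0 -2 -12 0 -20" --pt "0 -4 -18 0 -30" --pt "0 -5 -24 0 -37.8" --pt "0 -7 -30 -3 -37.8" --pt "0 -8.2 -36.4 -6 -37.8" --pt "0 -8.2 -36.4 -6 -37.8" --pt "0 -8.2 -36.4 -6 -37.8"

```text
time_s: 5.7
ee_pos: [0.4908, -0.1841, 0.4501]
eef_rot: [3.141, -0.001, 2.84]
force: [-0.3, -0.1, 0.6]
grip_width: 0.0941
grip_force: 0.0
```

```bash
python3 - <<'E'
from h import *
o,c=shot('wrist','w4.png')
print(o['ee_pos'],o['eef_rot'],o['grip_width'])
M=cv2.inRange(cv2.cvtColor(c['image'],cv2.COLOR_RGB2HSV),(22,120,100),(36,255,255))
n,l,st,ce=cv2.connectedComponentsWithStats(M);i=1+st[1:,4].argmax();print(st[i])
r=cv2.minAreaRect(np.argwhere(l==i)[:,::-1].astype(np.float32));print(r)
for q in cv2.boxPoints(r): print(q,plane(c,q,.161,o).round(4))
E
```

```text
[ 0.49076123 -0.18406346  0.45013806] [ 3.14125508e+00 -1.20219650e-03  2.84031441e+00] 0.09414044910538219
[ 286  179   50  143 6139]
((310.5, 250.0), (142.0, 49.0), 90.0)
[286. 179.] [ 0.4252 -0.1855  0.161 ]
[335. 179.] [ 0.436  -0.1509  0.161 ]
[335. 321.] [ 0.547  -0.1835  0.161 ]
[286. 321.] [ 0.5349 -0.2223  0.161 ]
```

View pics/w4.png

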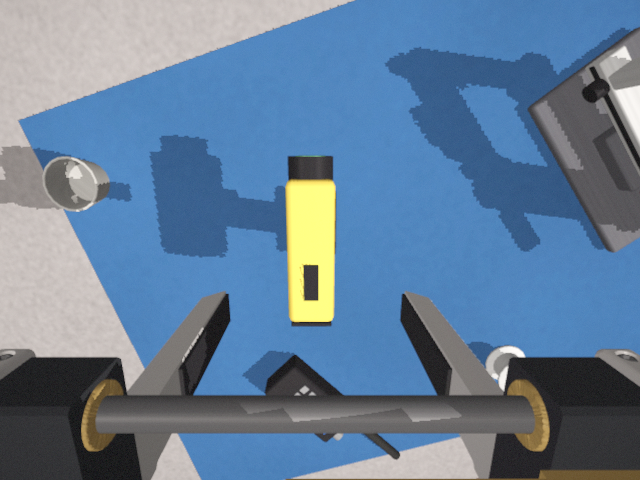

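Request:
servo_tool --pt "0 -0.3 -0.2 -4 0" --pt "0 -0.3 -0.2 -8 0" --pt "0 -0.3 -0.2 -11 0" --pt "0 -0.3 -0.2 -13 0" --pt "0 -0.3 -0.2 -13 0" --pt "0.5 -0.3 -0.2 -13 0" --pt "0.7 -0.3 -0.2 -13 0" --pt "0.7 -0.3 -0.2 -13 0" --pt "0.7 -0.3 -0.2 -13 0" --pt "0.7 -0.3 -0.2 -13 0" --pt "0.7 -0.3 -0.2 -13 0" --squeeze 35

```text
time_s: 7.12
ee_pos: [0.4871, -0.1857, 0.3207]
eef_rot: [-3.142, 0.0, 2.841]
force: [1.1, 2.6, -2.5]
grip_width: 0.038
grip_force: 35.1
```

Request:
servo_tool --pt "0.7 0 0 2 0" --pt "0.7 0 0 5 0" --pt "0.7 1 2 6 -7" --pt "0.7 2 4 6 -14" --pt "0.7 3 6 6 -21" --pt "0.7 4 8 6 -28" --pt "0.7 5 10 6 -35" --pt "0.7 6 11 6 -42" --pt "0.7 7 12 5 -48" --pt "0.7 8 13 4.5 -52.3" --pt "0.7 9 14.5 3.7 -52.3" --pt "0.7 9.2 15.5 3.7 -52.3" --pt "0.7 9.2 16 3.7 -52.3" --pt "0.7 9.2 16 3.7 -52.3"

```text
time_s: 8.88
ee_pos: [0.5789, -0.0254, 0.358]
eef_rot: [3.141, 0.0, 1.93]
force: [0.0, 0.2, -3.6]
grip_width: 0.0378
grip_force: 35.0
```

```bash
python3 - <<'E'
from h import *
o,c=shot('wrist','w5.png');o2,cs=shot('scene','s5.png');ct=shot('top')[1]
print(o['ee_pos'],o['eef_rot'],o['grip_width'],o['force'])
K=np.hstack([cv2.resize(cs['image'][160:400,240:440,::-1],(400,480)),c['image'][:,150:550,::-1]])
cv2.imwrite('pics/k5.png',K);cv2.imwrite('pics/t5.png',ct['image'][:,:,::-1])
E
```

```text
[ 0.57894417 -0.02544825  0.3579832 ] [3.14128180e+00 2.26872719e-04 1.92951776e+00] 0.03784913129397841 [ 0.02371206  0.15058284 -3.59427543]
```

View pics/k5.png

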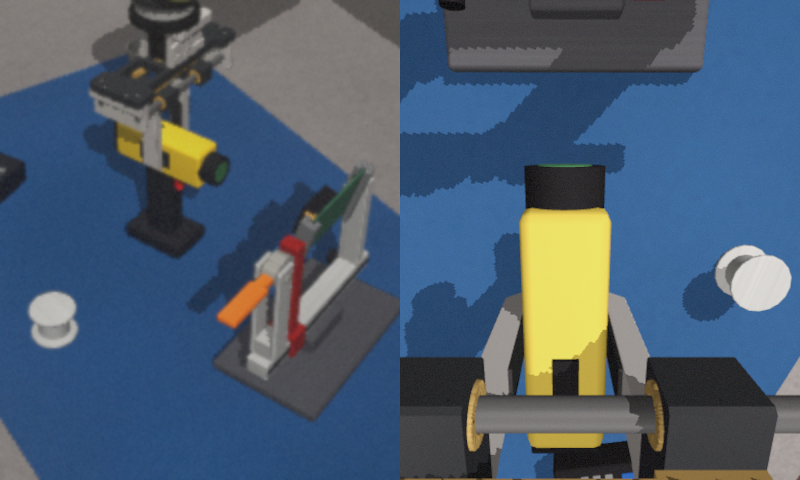

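Request:
servo_tool --pt "0.7 0 0.4 0 0" --pt "0.7 0 0.65 0 0" --pt "0.7 0 0.65 0 0" --pt "0.7 0 0.65 0 0" --pt "0.7 0 0.65 0 0" --pt "0.7 0 0.65 0 0" --pt "0.7 0 0.65 0 0" --pt "0.7 0 0.65 0 0" --pt "0.7 0 0.65 0 0" --pt "0.7 0 0.65 0 0" --pt "0.7 0 0.65 0 0" --pt "0.7 0 0.65 0 0" --pt "0.7 0 0.65 0 0" --pt "0.7 0 0.65 0 0" --pt "0.7 0 0.65 0 0" --pt "0.7 0 0.65 0 0" --pt "0.7 0 0.65 0 0" --pt "0.7 0 0.65 0 0" --pt "0.7 0 0.65 0 0" --pt "0.7 0 0.65 0 0"

```text
time_s: 11.52
ee_pos: [0.5791, -0.0191, 0.3577]
eef_rot: [3.142, -0.0, 1.929]
force: [-0.1, 0.2, -3.0]
grip_width: 0.0379
grip_force: 35.0
```

```bash
python3 - <<'E'
from h import *
o,ct=shot('top');cs=shot('scene')[1]
print(o['ee_pos'],o['eef_rot'])
K=np.hstack([cv2.resize(ct['image'][200:350,180:330,::-1],(400,400)),cv2.resize(cs['image'][170:330,300:460,::-1],(400,400))])
cv2.imwrite('pics/k6.png',K)
E
```

```text
[ 0.57912417 -0.01913993  0.35765682] [ 3.14158484e+00 -3.21956133e-05  1.92866053e+00]
```

View pics/k6.png

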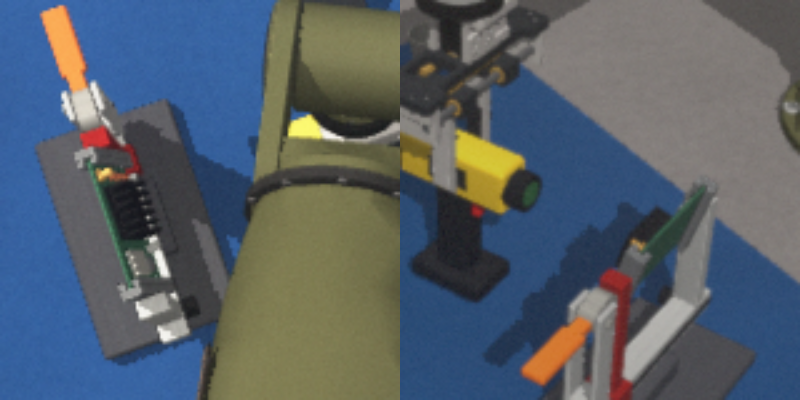

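```bash
python3 - <<'E'
from h import *
ct=ctrl.camera('top');cs=ctrl.camera('scene')
for z in (.165,.175,.19):
  for u in((147,185),(160,237)): print(z,plane(ct,(180+u[0]*.375,200+u[1]*.375),z).round(4))
w=np.linalg.inv(c2w(cs))
for n,p in(('lens',(.5516,.0539,.175)),('sink',(.5166,.1481,.175))):
    q=w@np.append(p,1);print(n,cs['cx']-cs['fx']*q[0]/q[2],cs['cy']+cs['fy']*q[1]/q[2])
E
```

```text
0.165 [0.5301 0.1471 0.165 ]
0.165 [0.4875 0.1352 0.165 ]
0.175 [0.5288 0.1459 0.175 ]
0.175 [0.4864 0.134  0.175 ]
0.19 [0.5267 0.1441 0.19  ]
0.19 [0.4849 0.1324 0.19  ]
lens 352.01495486410226 246.71826481754402
sink 391.2672112544545 264.14426237911266
```

```bash
python3 - <<'E'
from h import *
ct=ctrl.camera('top')
K=[]
for I,(x,y,w,h) in((cv2.imread('pics/t2.png') if 0 else ct['image'][:,:,::-1],(205,240,50,75)),(cv2.imread('pics/w3.png'),(285,80,80,120*1)),):
    s=600//h;A=cv2.resize(np.ascontiguousarray(I[y:y+h,x:x+w]),None,fx=s,fy=s,interpolation=cv2.INTER_NEAREST)
    A=np.clip(A.astype(float)*1.6,0,255).astype(np.uint8)
    for k in range(0,w,10): cv2.putText(A,str(x+k),(k*s,10),0,.35,(255,255,255));cv2.line(A,(k*s,12),(k*s,18),(255,255,255))
    for k in range(0,h,10): cv2.putText(A,str(y+k),(8,k*s+4),0,.35,(255,255,255));cv2.line(A,(0,k*s),(6,k*s),(255,255,255))
    K.append(A)
K=np.hstack(K);print(K.shape);cv2.imwrite('pics/k7.png',K)
E
```

```text
(600, 800, 3)
```

View pics/k7.png

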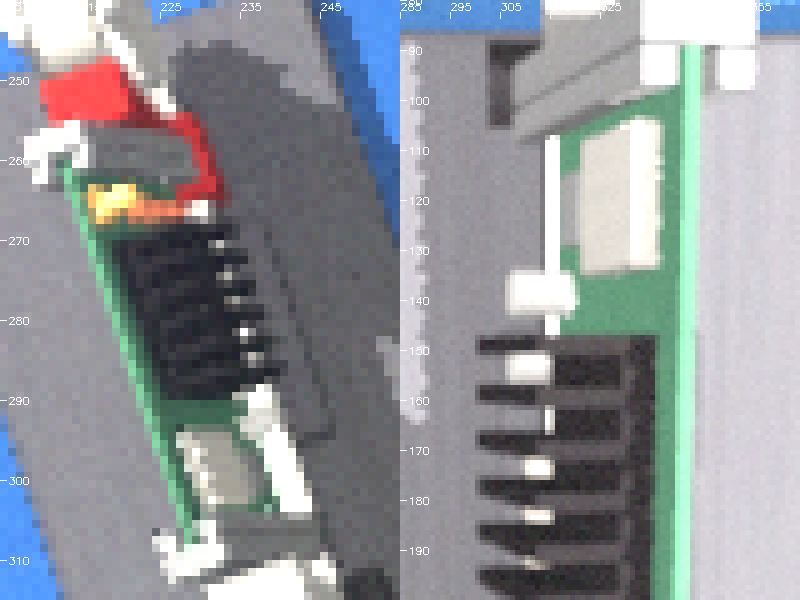

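The lens projection matches the picture. Both views put the sink about 9 mm to +x of the board's middle. I'll nudge 2 mm as a compromise between the two views and hold again.

Request:
servo_tool --pt "0.7 -0.2 -0.1 0 0" --pt "0.7 -0.2 -0.1 0 0" --pt "0.7 -0.2 -0.1 0 0" --pt "0.7 -0.2 -0.1 0 0" --pt "0.7 -0.2 -0.1 0 0" --pt "0.7 -0.2 -0.1 0 0" --pt "0.7 -0.2 -0.1 0 0" --pt "0.7 -0.2 -0.1 0 0" --pt "0.7 -0.2 -0.1 0 0" --pt "0.7 -0.2 -0.1 0 0" --pt "0.7 -0.2 -0.1 0 0" --pt "0.7 -0.2 -0.1 0 0" --pt "0.7 -0.2 -0.1 0 0" --pt "0.7 -0.2 -0.1 0 0" --pt "0.7 -0.2 -0.1 0 0" --pt "0.7 -0.2 -0.1 0 0" --pt "0.7 -0.2 -0.1 0 0" --pt "0.7 -0.2 -0.1 0 0" --pt "0.7 -0.2 -0.1 0 0" --pt "0.7 -0.2 -0.1 0 0"

```text
time_s: 14.28
ee_pos: [0.5771, -0.0201, 0.3576]
eef_rot: [-3.142, 0.0, 1.929]
force: [-0.0, 0.6, -3.0]
grip_width: 0.0382
grip_force: 35.0
```

Request:
servo_tool --pt "0.7 0 -1 0 0" --pt "0.7 -1 -4 1 7" --pt "0.7 -3 -7 2 14" --pt "0.7 -4 -9 2 21" --pt "0.7 -5 -11 2 28" --pt "0.7 -6 -12 2 35" --pt "0.7 -7 -14 2 42" --pt "0.7 -8 -15 1 48" --pt "0.7 -9 -16 0 52.3" --pt "0.7 -9 -16.5 -2 52.3" --pt "0.7 -9 -16.5 -3 52.3" --pt "0.7 -9 -16.5 -3.2 52.3" --pt "0.7 -9 -16.5 -3.2 52.3"

```text
time_s: 15.9
ee_pos: [0.4873, -0.1851, 0.3261]
eef_rot: [-3.142, 0.0, 2.842]
force: [-0.9, 0.6, -1.9]
grip_width: 0.0377
grip_force: 35.0
```

Lower gently to 0.3207, release gradually and rise.

Request:
servo_tool --pt "0.7 0 0 -0.2 0" --pt "0.7 0 0 -0.4 0" --pt "0.7 0 0 -0.5 0" --pt "0.7 0 0 -0.55 0" --pt "0.7 0 0 -0.55 0"

```text
time_s: 16.52
ee_pos: [0.4871, -0.1852, 0.3206]
eef_rot: [-3.142, 0.001, 2.841]
force: [-2.2, 0.8, 4.6]
grip_width: 0.0378
grip_force: 35.0
```

Request:
servo_tool --pt "0.5 0 0 -0.5 0" --pt "0.4 0 0 -0.5 0" --pt "0.2 0 0 -0.5 0" --pt "0 0 0 -0.5 0" --pt "0 0 0 -0.5 0" --pt "0 0 0 -0.5 0" --pt "0 0 0 3 0" --pt "0 0 0 8 0" --pt "0 0 0 14 0" --pt "0 0 0 18 0" --pt "0 0 0 18 0" --pt "0 0 0 18 0" --pt "0 0 0 18 0"

```text
time_s: 18.15
ee_pos: [0.4872, -0.1852, 0.4988]
eef_rot: [3.141, -0.002, 2.841]
force: [-0.1, 0.4, -0.8]
grip_width: 0.0942
grip_force: 0.0
```

```bash
python3 - <<'E'
from h import *
o,c=shot('wrist','w9.png');o2,cs=shot('scene','s9.png')
print(o['ee_pos'],o['force'])
for n,I,old in(('w',c['image'],cv2.imread('pics/w4.png')[:,:,::-1]),('s',cs['image'],cv2.imread('pics/scene0.png')[:,:,::-1])):
  for t,J in(('now',I),('old',np.ascontiguousarray(old))):
    M=cv2.inRange(cv2.cvtColor(J,cv2.COLOR_RGB2HSV),(22,120,100),(36,255,255))
    k,l,st,ce=cv2.connectedComponentsWithStats(M);i=1+st[1:,4].argmax();print(n,t,st[i])
S=cv2.cvtColor(cs['image'],cv2.COLOR_RGB2HSV);M=cv2.inRange(S,(6,150,90),(14,255,255));n,l,st,ce=cv2.connectedComponentsWithStats(M);print(st[1:][st[1:,4]>60])
P=cv2.cvtColor(cv2.imread('pics/s5.png'),cv2.COLOR_BGR2HSV);n,l,st,ce=cv2.connectedComponentsWithStats(cv2.inRange(P,(6,150,90),(14,255,255)));print('s5',st[1:][st[1:,4]>60])
E
```

```text
[ 0.48722733 -0.18520954  0.49878086] [-0.1221826  0.3590356 -0.8090254]
w now [ 294  179   42  124 4554]
w old [ 286  179   50  143 6139]
s now [297 190  46  27 792]
s old [296 190  47  27 791]
[[349 297  27  27 310]]
s5 [[349 297  27  27 312]]
```

The thermometer is upright at its original place, the lever is unchanged since locking, and nothing is being touched.

```bash
python3 -c "
from station import ctrl
print(ctrl.hand_in())"
```

```text
the job is handed in; nothing more can be done
None
```

The job is handed in: I pressed the lever flat to its stop, held the thermometer about 10 cm in front of the sink for over two seconds, and stood it back upright on the mat with the board still locked; the beam was level, so about 15° off square to the leaning board, because the arm can't tilt the tool.

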